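Hold the blank cell in the photometer's light path

TASK

Run the blank check on the bench photometer. Set the loose receiver module down (do not drop it) flat in its seat between the two guide strips of the photometer's base, lens towards the cell block and within a centimetre of it, and let go of it. Then take the long glass cell out of the grey rack, touching it only on its two broad frosted faces and never on its clear end windows, stand it upright in the well of the cell block with the clear windows in line with lamp and receiver, and push it fully down against the spring shutter so that the light passes through it. Finish while still holding it pressed down there: if you let go, the spring lifts it out of the light. Leave the two short cells in the rack and everything else on the bench where it is.

Things in the scene. Friction and masses are not known exactly. Their poses are not given: they have to be found in the camera images.
- photometer: Bench photometer, fixed: aluminium base plate 90 x 210 x 10 mm, origin at the centre of its underside on the bench, z up, light along its y axis, 40 mm above the bench. On it: grey lamp house (56 mm in x, y = +41 to +99 mm, top 75 mm above the bench), black cell block (44 mm in x, y = -13 to +33 mm, top 52 mm above the bench) with the well, and the open seat at the -y end.
- seat (a point): Centre of the receiver's seat on the base plate (10 mm above the bench, 48 mm to -y of the photometer's origin, same axes). The receiver's origin belongs here, axes parallel: its lens ring then stands 4 mm from the block. Steel guide strips along y (y = -102 to -22 mm), inner faces 22 mm either side, rise 6 mm above the plate, the upper 3 mm bevelled 45 degrees outward.
- well (a point): Centre of the well's mouth, level with the block's top, 52 mm above the bench; axes like the photometer's. The well is a vertical shaft 15.5 mm in x by 25.5 mm in y (1.5 mm clearance all round the long cell) with a 3 mm wide 45-degree bevel round its mouth. The long cell fits with its length along y, either way round. The spring shutter is its floor.
- shutter (a joint): Travel of the spring shutter, the floor of the well: 0 = up (its top 8.5 mm below the mouth, blocking the light), 0.012 m = down on its stop (20.5 mm below the mouth, light free). Slides straight down; the spring needs 1 N to start and 3.4 N at the stop. With the cell home, the top of its cap is 27.5 mm above the block's top.
- receiver: Receiver module, loose, 0.22 kg, upright on the right of the bench: grey box 40 (x) x 52 (y) x 58 mm high; origin at the centre of its underside. Black lens ring 25 mm across on its +y face, steel coax socket 11 mm proud on its -y face. Grip it across the 40 mm.
- receiver_lens (a point): Centre of the front of the receiver's lens ring: 31 mm to +y of the receiver's origin, 30 mm above its underside.
- cell_rack: Grey plastic cell rack, fixed, 48 mm (x) by 145 mm (y) by 25 mm high on a thin 56 x 153 mm foot; origin at the centre of its underside, z up. Three equal pockets in a row along y at -45, 0 and +45 mm, each 15.5 mm in x by 25.5 mm in y, floor 5 mm above the bench.
- long_cell: Long glass cell, upright in any one of the three pockets: 12.5 (x) x 22.5 (y) x 45 mm high plus a 3 mm white cap, 0.034 kg; origin at the centre of its underside. The two broad faces (looking to +x and -x, 12.5 mm apart) are frosted white: grip these, above the lowest 24 mm so that the fingers clear rack and block. The narrow ends (+y and -y) are the clear windows.
- long_cell_windows: The long cell's two clear end windows (8 mm wide, full height, at y = +11.25 and -11.25 mm); same origin and axes as the cell. Not to be touched by the fingers.
- short_cell_a: A short glass cell, square in plan: 12.5 x 12.5 x 45 mm plus a 3 mm cap, upright in another pocket; origin at the centre of its underside. To stay in the rack.
- short_cell_b: A second short cell, the same as the first, in the remaining pocket. To stay in the rack.
- tuning_jig: Clamp jig with a filter in it, fixed in the middle of the bench between receiver and photometer: x 0.43 to 0.61, y -0.19 to 0.09 m, its red lever reaching 0.22 m above the bench. Carry things over it or round it.
- rack_post (a point): Foot of the nearest upright post of the bench's shelf rack, at bench height: a fixed post 38 mm square, far taller than the arm reaches. The shelf overhangs from x = 0.73 m at 0.35 m height.
- solvent_pump: Bystander: dark solvent pump bottle, 64 mm across, 116 mm high; origin at the centre of its underside.
- oring_box: Bystander: flat clear box of O-rings, 62 x 87 x 22 mm; origin at the centre of its underside.
- tweezers_b: Bystander: steel tweezers lying flat, 125 mm long; origin at the centre.
- hex_key_set: Bystander: black hex key set, 24 x 90 x 18 mm; origin at the centre of its underside.
- screw_dish: Bystander: round steel dish of screws, 86 mm across, 18 mm high; origin at the centre of its underside.
- adapter_0: Bystander: coax adapter lying down, 34 mm long, 18 mm thick; origin at the centre of its underside.

How it is judged:
By the outcome, as a careful person would: the job done as asked, in the order asked, and still so for the second after the job is handed in, while the arm keeps its last pose, push and grip.
It also fails if it takes over 67 s, if anything falls off the work surface, if the arm or the gripper's body presses on something with over 40 N, if the wrist force passes 120 N, or if a joint passes its speed limit or range.

ROBOT

A 6-joint arm with a two-finger parallel gripper is mounted at the origin on a cart in front of the work surface, level with it; the furniture and walls round the work are solid. World frame = base frame: x ahead of the robot, y to its left, z up, the work surface at z = 0. Lengths are in mm, angles in rad, forces in N, time in s.
With the tool pointing down it reaches from about 375 to 900 mm from the base axis. Payload 3.1 kg.
Tool frame: the origin (TCP) lies on the centre line of the jaws, within the pads' length; the fingertips stand arm.tip_extent ahead of it and the grasp point (between the pads) lies 2 mm behind it (arm.tip_extent is the distance from the TCP to the fingertips, in mm); z points along the fingers, y is the line along which they close (so a half turn about z gives the same grasp; the last joint's range is limited). The gripper opens to 85 mm and grips with 20 to 120 N. Pads are 22 mm wide; open, the fingers measure 114 mm over their backs; the gripper's body (76 mm by 85 mm) begins 54 mm behind the grasp point. The pads swing forward as they close: fully open they stand 13 mm farther back than shut.
Start: joints at [-1.437, 0.527, 1.433, -0, 1.181, -0.178], TCP at [192.35, -594.641, 248.31] pointing down, gripper open.
Joint ranges: [-3.08, 3.08], [-0.75, 2.2], [0.22, 2.44], [-1.43, 4.57], [0, 2.65], [-2.85, 2.85]. Speed limits (rad/s): [2.79, 2.79, 3.14, 3.14, 3.14, 3.14].

INTERFACE

Orientations are given as a 3x3 rotation matrix whose columns are the frame's x, y, z axes.
In Python, from cell import arm, vision, ticket gives the robot as it stands. The module is installed in compiled form; this text tells all that it offers.
- The arm moves only by the tool carry_out, never from a script. Its argument "series" is a list of rows, each a list of 3 entries, a list of its own where there are three numbers: the shift along the tool's x, y, z in mm, then the turn, a rotation vector about the tool's x, y, z in degrees, then the finger opening in mm, from 0 to 85.4. A call has exactly 8 rows; each row shifts and turns the commanded pose from where the row before left it, along the tool's axes as they then stand; what a row does not reach is not made up. A row lasts 1/10 s, in which the tool goes at most 50 mm and 8.59 degrees, less where a joint would pass 70% of its speed; a pose out of reach is approached as far as the arm can. A call is refused whole if a number of a shift passes 50 or a number of a turn 8.59, either way. A call with a gripper value outside its range is refused whole. The fingers move at their own pace and stop on an object; "newtons" is the grip in N (left out, the last holds). Time passes only in rows, so rows that do not move let the fingers close, or fill a call up. It gives the time, the measured TCP pose, the force, the opening and the grip force at its end, in the units of the state.
- arm.sense(): the state, without advancing time (a new reading comes with each control period).
- vision.capture(name): name is "scene" or "top"; returns a dict with "image" (480x640x3 uint8, blue, green, red), "camera_matrix" (3x3 intrinsics, pixels), "R" (3x3) and "t" (3): a world point X has camera coordinates R X + t. Camera axes: x right, y down, z forward; pixel columns grow to the right and rows downward; lengths in mm; the calibration is good to about 2 mm. A picture is of the moment at which its call begins. There is no depth.
- ticket.hand_in(): hands the job in; it is judged then, once.
The state is a dict: "time_s": time; "joint_pos": joint angles; "qvel": joint speeds; "effort": joint torques, N m; "tcp_pos": TCP position; "orientation": TCP orientation; "ft_force": force on the tool from outside, world axes, zero at the start; "wrist_torque": the same for the moment, N m; "gripper_width": finger opening in mm; "grip_force": force on a finger pad.
Only numpy, scipy, OpenCV 4.12 (cv2) and the standard library are available. Lean on these libraries where they do the work, as an engineer would, in place of code of your own. Each camera call takes 0.05 s, during which the arm holds its last target. There are 200 camera calls.

## Working session

There is one attempt and no reset: what is moved stays moved. The work goes in short steps, Python scripts to look and compute and a tool call to move; the robot and the scene stay as the last step left them, time stands still between calls to the robot, and variables do not carry over. Pictures are saved under pics/ and viewed, at most 10 in all, crops included, and the job is handed in when it is done.

Besides the shell and the picture viewer there is one more tool, called after ">>>" as a command line: name --argument value ..., lists and objects as JSON in quotes. carry_out: Moves the arm, as the interface text tells. Its arguments: {"type":"object","properties":{"series":{"type":"array","items":{"type":"array"}},"newtons":{"type":"number"}},"required":["series"]}

```bash
mkdir -p pics; python3 - <<'E'
from cell import arm, vision, ticket
import cv2, numpy as np, pickle
for n in ("scene","top"):
    c=vision.capture(n); cv2.imwrite(f"pics/{n}0.png",c["image"]); pickle.dump(c,open(f"{n}0.pkl","wb"))
    print(n,c["camera_matrix"].tolist(),(-c["R"].T@c["t"]).round(0), c["R"].round(3).tolist())
s=arm.sense(); print(s, arm.tip_extent)
E
```

```text
scene [[521.6263634199755, 0.0, 316.8071018118904], [0.0, 521.6263634199755, 239.41551477194454], [0.0, 0.0, 1.0]] [-158.  456.  901.] [[-0.524, -0.851, -0.004], [-0.604, 0.376, -0.703], [0.6, -0.366, -0.711]]
top [[513.2065291114386, 0.0, 310.0587894051501], [0.0, 513.2065291114386, 241.07585839009462], [0.0, 0.0, 1.0]] [ 429.   36. 1291.] [[-0.002, -1.0, 0.004], [-0.995, 0.002, -0.099], [0.099, -0.004, -0.995]]
{'time_s': 0.1, 'joint_pos': array([-1.43648883e+00,  5.28383311e-01,  1.43379197e+00, -4.66441304e-06,
        1.18142822e+00, -1.78520208e-01]), 'qvel': array([ 0.00118802, -0.003045  , -0.00205255,  0.00033271, -0.00031831,
       -0.00016153]), 'effort': array([-5.35605359e-04, -4.43305600e+01, -1.78586376e+01, -1.96919432e-04,
        3.92221511e-03,  6.01101206e-06]), 'tcp_pos': array([ 192.27342514, -594.03025023,  247.41958326]), 'orientation': array([[ 9.51466648e-01,  3.07751754e-01, -2.73536965e-04],
       [ 3.07751673e-01, -9.51464628e-01,  1.99215956e-03],
       [ 3.52829851e-04, -1.97965483e-03, -9.99997978e-01]]), 'ft_force': array([-0.2154517 , -0.32430536,  0.15930428]), 'wrist_torque': array([ 0.01806216, -0.03032166,  0.0142951 ]), 'grip_force': 0.0, 'gripper_width': 85.232717696606} 17.0
```

View pics/scene0.png

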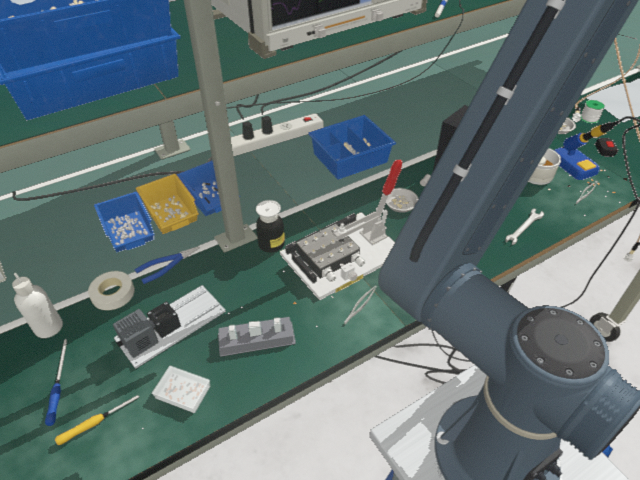

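View pics/top0.png

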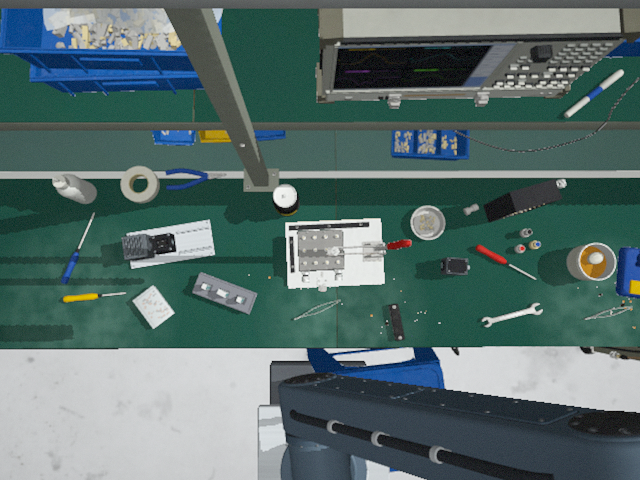

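The top view shows the photometer at about (170,243) with its lamp to +y (left), the rack at (225,292) and the receiver at (456,266). The jig sits between them at (335,253). I'll zoom in on these.

```bash
python3 - <<'E'
import cv2,numpy as np
t=cv2.imread("pics/top0.png"); s=cv2.imread("pics/scene0.png")
def z(i,x0,y0,w,h,k): return cv2.resize(i[y0:y0+h,x0:x0+w],None,fx=k,fy=k,interpolation=cv2.INTER_CUBIC)
a=z(t,110,210,160,110,5); cv2.imwrite("pics/a.png",a)
b=z(s,105,280,200,110,4); r=z(t,425,245,60,40,4); 
o=np.zeros((600,800,3),np.uint8); o[:440]=b; o[440:600,:240]=r; cv2.imwrite("pics/b.png",o)
E
```

```text
(no output)
```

View pics/a.png

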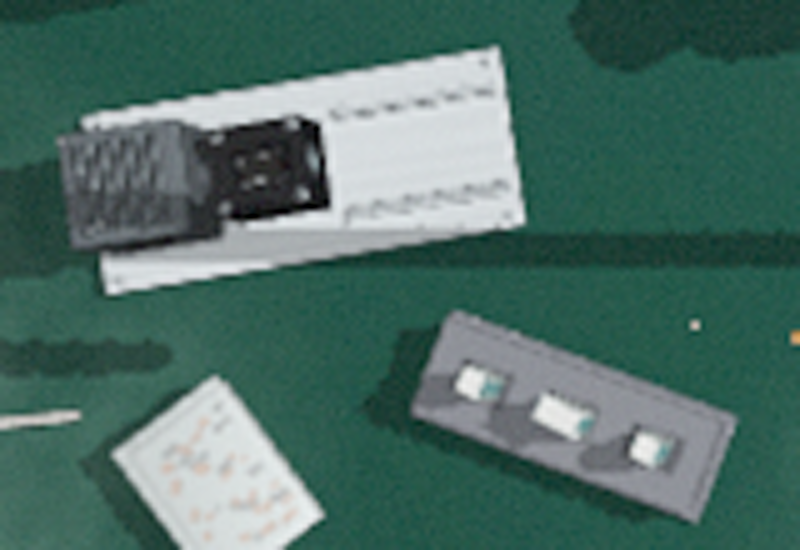

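View pics/b.png

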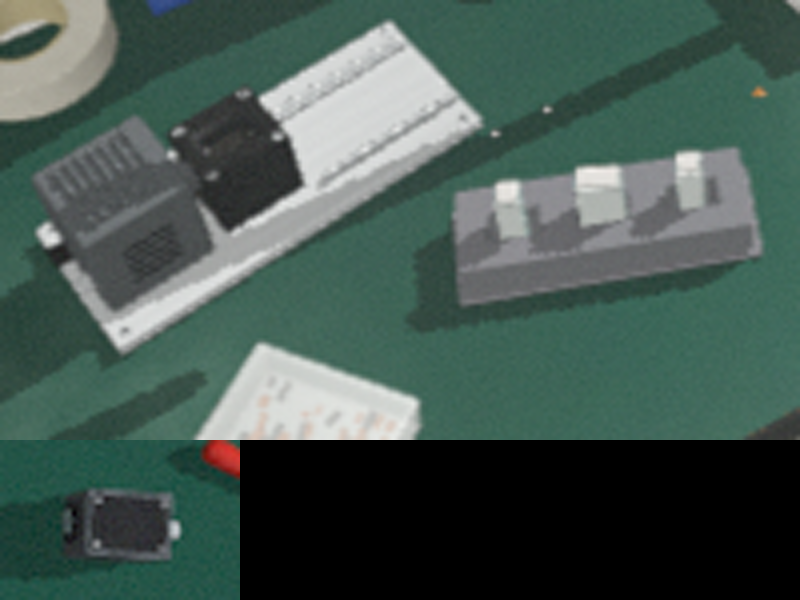

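Crop a (5x, offset 110,210) shows the plate corners at about (80,118), (498,45), (525,225) and (105,295), and the block top around (265,165). The cap centres are near (475,383), (560,413) and (651,448), and the oblong middle one is the long cell. In crop b the receiver's socket points right (-y). Next I'll measure these with edge fits in both views.

```bash
cat > h.py <<'E'
import cv2,numpy as np,pickle
def load(n): return pickle.load(open(n+".pkl","rb"))
def ray(c,p,z):
    d=c["R"].T@np.linalg.inv(c["camera_matrix"])@np.array([p[0],p[1],1.]); o=-c["R"].T@c["t"]
    return o+d*(z-o[2])/d[2]
def proj(c,X):
    q=c["camera_matrix"]@(c["R"]@np.asarray(X,float)+c["t"]); return q[:2]/q[2]
def edge(c,p,q,w=3):
    "subpixel line through strongest gradient near segment pq"
    g=cv2.GaussianBlur(cv2.cvtColor(c["image"],cv2.COLOR_BGR2GRAY).astype(np.float32),(0,0),.7)
    p,q=np.array(p,float),np.array(q,float); u=(q-p)/np.linalg.norm(q-p); n=np.array([-u[1],u[0]]); s=np.arange(-w,w+.01,.1); P=[]
    for f in np.linspace(.08,.92,40):
        m=(p+f*(q-p)+s[:,None]*n).astype(np.float32)
        v=cv2.remap(g,m[None,:,0].copy(),m[None,:,1].copy(),cv2.INTER_LINEAR)[0]
        d=abs(np.gradient(v)); P.append(m[d.argmax()])
    l=cv2.fitLine(np.array(P),cv2.DIST_HUBER,0,.01,.01).ravel(); return l
def inter(a,b):
    s=np.linalg.solve(np.array([[a[0],-b[0]],[a[1],-b[1]]]),[b[2]-a[2],b[3]-a[3]]); return np.array([a[2]+s[0]*a[0],a[3]+s[0]*a[1]])
def quad(c,pts,z):
    L=[edge(c,pts[i],pts[(i+1)%4]) for i in range(4)]
    return np.array([ray(c,inter(L[i-1],L[i]),z)[:2] for i in range(4)])
def report(n,Q):
    e=np.roll(Q,-1,0)-Q; print(n,"centre",Q.mean(0).round(1),"sides",np.linalg.norm(e,axis=1).round(1),"angles",np.degrees(np.arctan2(e[:,1],e[:,0])).round(1))
E
python3 - <<'E'
from h import *
T,S=load("top0"),load("scene0")
A=lambda *P:[(x/5+110-.4,y/5+210-.4) for x,y in P]
B=lambda *P:[(x/4+105-.4,y/4+280-.4) for x,y in P]
report("plate top",quad(T,A((80,118),(498,45),(525,225),(105,295)),10))
LT=[edge(S,*B((262,96),(390,22))),edge(S,*B((390,22),(482,122))),edge(S,*B((482,122),(123,342)))]
for i in (0,1): print("scene plate corner",ray(S,inter(LT[i],LT[i+1]),10).round(1))
report("block top",quad(T,A((205,130),(318,115),(328,208),(225,220)),52))
report("rack foot/top",quad(T,A((455,310),(737,418),(698,523),(412,415)),2))
R=lambda *P:[(x/4+425-.4,(y-440)/4+245-.4) for x,y in P]
report("recv",quad(T,R((90,490),(172,493),(170,560),(88,557)),58))
for n,c,box in (("top",T,(190,275,255,312)),("scene",S,(222,315,290,345))):
    x0,y0,x1,y1=box; h=cv2.cvtColor(c["image"],cv2.COLOR_BGR2HSV)[y0:y1,x0:x1]
    m=((h[...,2]>205)&(h[...,1]<40)).astype(np.uint8)
    k,l,st,ce=cv2.connectedComponentsWithStats(m)
    for i in range(1,k):
        if st[i,4]>8: print(n,st[i],ray(c,ce[i]+[x0,y0],53).round(1))
E
```

```text
plate top centre [551.6 379.8] sides [207.1  91.1 213.5  92.4] angles [ -80.8 -170.7   99.5    5.3]
scene plate corner [609.5 286.8  10. ]
scene plate corner [515.2 271.3  10. ]
block top centre [548.2 386.8] sides [65.1 45.9 45.9 51.1] angles [ -82.3 -170.3   98.7   31.6]
rack foot/top centre [429.4 244.7] sides [155.3  55.9 155.   56.6] angles [-110.8  158.9   69.5  -20.8]
recv centre [ 492.3 -320.9] sides [47.1 33.4 50.7 31.6] angles [ -93.1 -173.5   85.4    0.5]
top [12  9  5  5 20] [445.2 285.7  53. ]
top [27 14  9  8 41] [429.1 244.2  53. ]
top [47 22  5  6 20] [413. 202.  53.]
scene [52  3  6  6 20] [409.1 205.5  53. ]
scene [27  7 11  4 42] [425.1 246.9  53. ]
scene [ 7 11  6  4 21] [440.4 289.2  53. ]
```

```bash
python3 - <<'E'
from h import *
T=load("top0")
i=T["image"]; cv2.imwrite("pics/r.png",cv2.resize(i[248:284,432:480],None,fx=16,fy=16,interpolation=cv2.INTER_CUBIC))
for n,z,p in (("jig lever",220,(410,244)),("pump",116,(285,193)),("post",0,(262,182)),("dish",18,(427,222)),("hex",18,(396,322)),("black box",30,(525,200)),("red",20,(495,257))): print(n,ray(T,p,z).round(0))
E
```

```text
jig lever [ 530. -178.  220.]
pump [659.  89. 116.]
post [710. 153.   0.]
dish [ 604. -263.   18.]
hex [ 356. -180.   18.]
black box [ 657. -506.   30.]
red [ 516. -429.   20.]
```

View pics/r.png

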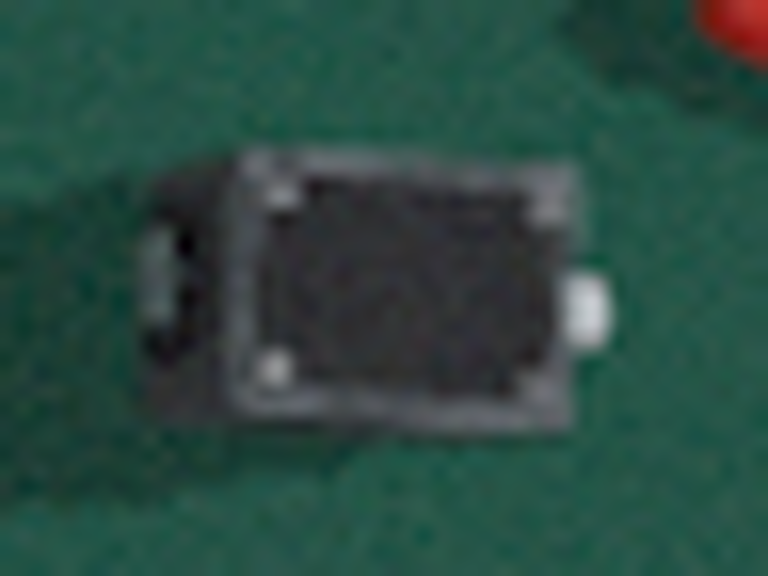

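The receiver's top face in this crop (16x, offset 432,248) has corners at (238,150), (582,168), (575,430) and (232,412), with the socket at (590,310). That gives a yaw of about -3°. I'll turn the tool first.

>>> carry_out --series '[[[0,0,0],[0,0,-8.5],85],[[0,0,0],[0,0,-8.5],85],[[0,0,0],[0,0,-8.5],85],[[0,0,0],[0,0,-8.5],85],[[0,0,0],[0,0,-8.5],85],[[0,0,0],[0,0,-8.5],85],[[0,0,0],[0,0,-8.5],85],[[0,0,0],[0,0,-8.5],85]]'

```text
time_s: 0.9
tcp_pos: [192.3, -594.2, 247.7]
orientation: [[0.065, 0.998, -0.0], [0.998, -0.065, 0.001], [0.001, -0.0, -1.0]]
ft_force: [0.4, 1.0, -0.1]
gripper_width: 85.0
grip_force: 0.0
```

```bash
cat >> h.py <<'E'
def go(s,target,yaw=None):
    R=s["orientation"]; d=R.T@(np.array(target)-s["tcp_pos"]); ya=np.degrees(np.arctan2(R[1,1],R[0,1]))
    print("t",round(s["time_s"],2),"tcp",s["tcp_pos"].round(1),"yang",round(ya,2),"tool z",R[:,2].round(4),"w",round(s["gripper_width"],1),"F",s["ft_force"].round(1))
    print("tool shift",d.round(1),"turn z",None if yaw is None else round(-(yaw-ya),2))
E
python3 - <<'E'
from h import *
from cell import arm,vision
T=load("top0")
report("rec",np.array([ray(T,(432+x/16-.5,248+y/16-.5),58)[:2] for x,y in ((238,150),(582,168),(575,430),(232,412))]))
S=vision.capture("scene"); i=S["image"]; cv2.imwrite("pics/s1.png",i); pickle.dump(S,open("scene1.pkl","wb"))
print("receiver expected at scene px",proj(S,[494,-318,58]))
go(arm.sense(),[494,-318,250],-3)
E
```

```text
rec centre [ 492.6 -322.5] sides [51.9 39.5 51.5 39.5] angles [-93.1 176.6  86.9  -2.9]
receiver expected at scene px [448.16398353 202.02854894]
t 0.95 tcp [ 192.3 -594.3  247.8] yang -3.51 tool z [-2.0e-04  1.2e-03 -1.0e+00] w 85.3 F [ 0.5 -0.1 -0.3]
tool shift [294.2 284.3  -2. ] turn z -0.51
```

>>> carry_out --series '[[[36.5,35,0],[0,0,0],85],[[36.5,35,0],[0,0,0],85],[[36.5,35,0],[0,0,0],85],[[36.5,35,0],[0,0,0],85],[[36.5,35,10],[0,0,0],85],[[36.5,35,25],[0,0,0],85],[[36.5,35,25],[0,0,0],85],[[36.5,35,25],[0,0,0],85]]'

```text
time_s: 1.75
tcp_pos: [477.9, -336.0, 171.4]
orientation: [[0.074, 0.997, 0.0], [0.997, -0.074, -0.0], [-0.0, 0.0, -1.0]]
ft_force: [-0.6, -0.6, -0.4]
gripper_width: 85.2
grip_force: 0.0
```

```bash
python3 - <<'E'
from h import *
from cell import arm,vision
s=arm.sense(); go(s,[491,-321,100],-3)
o=np.zeros((480,720,3),np.uint8)
for k,n in enumerate(("scene","top")):
    c=vision.capture(n); pickle.dump(c,open(n+"2.pkl","wb"))
    p=proj(c,s["tcp_pos"]); q=proj(c,s["tcp_pos"]+17*s["orientation"][:,2]); b=proj(c,[491,-321,58]); print(n,p,q,b)
    x0,y0=int(p[0])-45,int(p[1])-60
    o[:,360*k:360*k+360]=cv2.resize(c["image"][y0:y0+120,x0:x0+90],(360,480),interpolation=cv2.INTER_CUBIC); print(x0,y0)
cv2.imwrite("pics/c.png",o)
E
```

```text
t 1.75 tcp [ 477.9 -336.   171.4] yang -4.24 tool z [ 2.e-04 -2.e-04 -1.e+00] w 85.2 F [-0.6 -0.6 -0.4]
tool shift [15.9 11.9 71.4] turn z -1.24
scene [467.5745548  165.76089285] [466.09194424 171.68527921] [449.92749188 202.28838221]
422 105
top [478.27584363 269.61032773] [475.7432859  269.94633511] [456.30013003 266.26377512]
433 209
```

View pics/c.png

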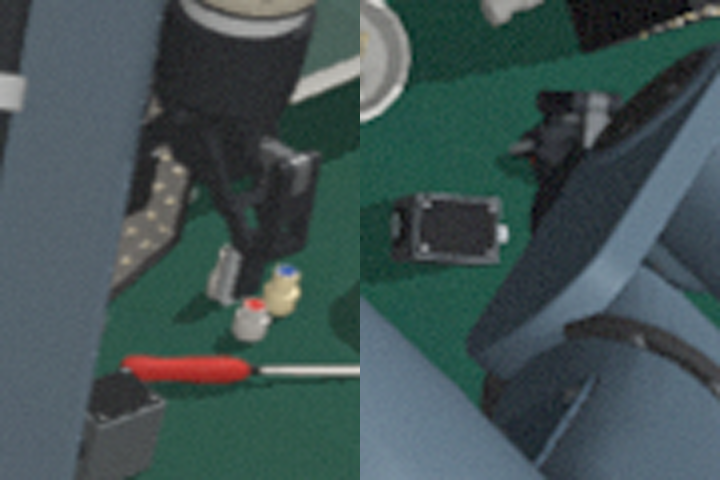

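The arm covers part of the scene view, but two top corners of the receiver show in the left crop at (120,370) and (163,402). I'll compare the two cameras using those.

```bash
python3 - <<'E'
from h import *
from cell import arm
S=load("scene2")
y=np.radians(-3);c,s=np.cos(y),np.sin(y)
for p,l in (((120,370),(20,-26)),((163,402),(-20,-26))):
    w=ray(S,(422+p[0]/4-.4,105+p[1]/4-.4),58)[:2]; print("corner",w.round(1),"-> centre",(w-[c*l[0]-s*l[1],s*l[0]+c*l[1]]).round(1))
go(arm.sense(),[491,-321,100],-3)
E
```

```text
corner [ 503.5 -337.6] -> centre [ 484.9 -310.6]
corner [ 467.3 -339.6] -> centre [ 488.6 -314.6]
t 1.85 tcp [ 478.3 -331.5  168.8] yang -3.87 tool z [-0.004   0.0066 -1.    ] w 85.1 F [-0.1  1.2  0. ]
tool shift [10.9 12.2 68.8] turn z -0.87
```

>>> carry_out --series '[[[11,12.5,20],[0,0,-0.5],85],[[0,0,30],[0,0,0],85],[[0,0,20],[0,0,0],85],[[0,0,0],[0,0,0],85],[[0,0,0],[0,0,0],85],[[0,0,0],[0,0,0],85],[[0,0,0],[0,0,0],85],[[0,0,0],[0,0,0],85]]'

```text
time_s: 2.65
tcp_pos: [490.4, -327.9, 103.3]
orientation: [[0.063, 0.998, 0.002], [0.998, -0.063, -0.002], [-0.001, 0.002, -1.0]]
ft_force: [0.6, -0.4, 0.4]
gripper_width: 85.3
grip_force: 0.0
```

```bash
python3 - <<'E'
from h import *
from cell import arm
go(arm.sense(),[491.5,-320.5,38],-3)
E
```

```text
t 2.65 tcp [ 490.4 -327.9  103.3] yang -3.6 tool z [ 0.0016 -0.0015 -1.    ] w 85.3 F [ 0.6 -0.4  0.4]
tool shift [ 7.6  0.5 65.3] turn z -0.6
```

>>> carry_out --series '[[[7.5,0.5,15],[0,0,-0.5],85],[[0,0,25],[0,0,0],85],[[0,0,25],[0,0,0],85],[[0,0,0],[0,0,0],85],[[0,0,0],[0,0,0],85],[[0,0,0],[0,0,0],85],[[0,0,0],[0,0,0],85],[[0,0,0],[0,0,0],85]]'

```text
time_s: 3.45
tcp_pos: [491.5, -320.4, 38.3]
orientation: [[0.054, 0.999, 0.001], [0.999, -0.054, -0.001], [-0.001, 0.002, -1.0]]
ft_force: [0.4, -0.8, -0.0]
gripper_width: 84.8
grip_force: 0.0
```

>>> carry_out --series '[[[0,0,0],[0,0,0],60],[[0,0,0],[0,0,0],50],[[0,0,0],[0,0,0],44],[[0,0,0],[0,0,0],40],[[0,0,0],[0,0,0],36],[[0,0,0],[0,0,0],34],[[0,0,0],[0,0,0],34],[[0,0,0],[0,0,0],34]]' --newtons 40

```text
time_s: 4.25
tcp_pos: [491.0, -319.9, 37.4]
orientation: [[0.054, 0.999, 0.0], [0.999, -0.054, -0.0], [-0.0, 0.0, -1.0]]
ft_force: [-0.4, 0.5, 4.0]
gripper_width: 39.2
grip_force: 41.2
```

>>> carry_out --series '[[[0,0,-10],[0,0,0],34],[[0,0,-30],[0,0,0],34],[[0,0,-40],[0,0,0],34],[[0,0,-45],[0,0,0],34],[[0,0,-45],[0,0,0],34],[[0,0,-45],[0,0,0],34],[[0,0,-35],[0,0,0],34],[[0,0,-20],[0,0,0],34]]'

```text
time_s: 5.05
tcp_pos: [491.7, -320.3, 310.9]
orientation: [[0.053, 0.999, 0.004], [0.999, -0.053, -0.004], [-0.003, 0.004, -1.0]]
ft_force: [0.5, -0.9, -1.9]
gripper_width: 39.5
grip_force: 40.6
```

```bash
python3 - <<'E'
from h import *
from cell import arm
s=arm.sense(); go(s,[556,334,300],9.4); print(s["grip_force"])
T=load("top0"); A=lambda x,y:(x/5+110-.4,y/5+210-.4)
x=np.array([np.cos(np.radians(9.4)),np.sin(np.radians(9.4))]); y=np.array([-x[1],x[0]])
P=[A(80,118),A(498,45),A(525,225),A(105,295)]
L=[edge(T,P[i],P[(i+1)%4]) for i in range(4)]
C=[ray(T,inter(L[i-1],L[i]),10)[:2] for i in range(4)]
for c,(a,b) in zip(C,((45,105),(45,-105),(-45,-105),(-45,105))): print(c.round(1),(c-a*x-b*y).round(1))
# screws on block
g=cv2.cvtColor(T["image"],cv2.COLOR_BGR2GRAY)
for p in ((218,133),(293,122),(302,193),(233,213)):
    print("screw",ray(T,A(*p),52).round(1))
# guide strips ends
for p in ((337,113),(490,92),(350,212),(508,185)): print("guide",ray(T,A(*p),14).round(1))
E
```

```text
t 5.05 tcp [ 491.7 -320.3  310.9] yang -3.07 tool z [ 0.0039 -0.0036 -1.    ] w 39.5 F [ 0.5 -0.9 -1.9]
tool shift [656.8  29.2   8.8] turn z -12.47
40.64384400844574
[580.6 487.9] [553.3 376.9]
[613.7 283.4] [552.1 379.7]
[523.8 268.7] [551.  379.6]
[488.5 479.3] [550.1 383.1]
screw [565.7 411.   52. ]
screw [571.  374.8  52. ]
screw [536.4 369.6  52. ]
screw [526.7 402.7  52. ]
guide [579.8 363.3  14. ]
guide [590.3 287.   14. ]
guide [530.1 355.7  14. ]
guide [543.5 277.2  14. ]
```

>>> carry_out --series '[[[20,0,0],[0,0,0],34],[[40,2,0],[0,0,0],34],[[45,2,0],[0,0,0],34],[[45,2,0],[0,0,0],34],[[45,2,0],[0,0,0],34],[[45,2,0],[0,0,0],34],[[45,2,0],[0,0,0],34],[[45,2,0],[0,0,0],34]]'

```text
time_s: 5.85
tcp_pos: [520.6, 12.1, 305.4]
orientation: [[0.053, 0.999, -0.004], [0.999, -0.053, 0.001], [0.001, -0.004, -1.0]]
ft_force: [1.1, -0.7, -0.8]
gripper_width: 39.7
grip_force: 40.7
```

>>> carry_out --series '[[[45,2,0],[0,0,0],34],[[45,2,0],[0,0,0],34],[[45,2,0],[0,0,0],34],[[45,2,0],[0,0,0],34],[[45,2,0],[0,0,0],34],[[45,2,0],[0,0,0],34],[[35,2,0],[0,0,-4],34],[[15,0,0],[0,0,-4],34]]'

```text
time_s: 6.65
tcp_pos: [550.4, 331.6, 304.6]
orientation: [[-0.092, 0.996, -0.004], [0.996, 0.092, 0.0], [0.001, -0.004, -1.0]]
ft_force: [0.5, 0.4, -1.9]
gripper_width: 39.2
grip_force: 40.8
```

```bash
python3 - <<'E'
from h import *
from cell import arm
s=arm.sense(); go(s,[558.3,333.3,130],9.4); print(s["grip_force"])
E
```

```text
t 6.65 tcp [550.4 331.6 304.6] yang 5.3 tool z [-4.1e-03  3.0e-04 -1.0e+00] w 39.2 F [ 0.5  0.4 -1.9]
tool shift [  0.8   8.8 174.6] turn z -4.1
40.76620817184448
```

>>> carry_out --series '[[[-1,4,20],[0,0,-2],34],[[-1,4.5,30],[0,0,-2],34],[[0,0,35],[0,0,0],34],[[0,0,35],[0,0,0],34],[[0,0,35],[0,0,0],34],[[0,0,25],[0,0,0],34],[[0,0,12],[0,0,0],34],[[0,0,0],[0,0,0],34]]'

```text
time_s: 7.45
tcp_pos: [558.6, 326.3, 112.2]
orientation: [[-0.155, 0.988, -0.007], [0.988, 0.155, -0.002], [-0.001, -0.007, -1.0]]
ft_force: [0.1, 0.6, -1.6]
gripper_width: 39.7
grip_force: 40.7
```

```bash
python3 - <<'E'
from h import *
from cell import arm,vision
s=arm.sense(); go(s,[558.6,331.3,65],9.4)
o=np.zeros((560,800,3),np.uint8)
for k,n in enumerate(("scene","top")):
    c=vision.capture(n); pickle.dump(c,open(n+"3.pkl","wb"))
    p=proj(c,s["tcp_pos"]-[0,0,50]); x0,y0=int(p[0])-50,int(p[1])-70
    o[:,400*k:400*k+400]=cv2.resize(c["image"][y0:y0+140,x0:x0+100],(400,560),interpolation=cv2.INTER_CUBIC); print(n,x0,y0)
cv2.imwrite("pics/d.png",o)
E
```

```text
t 7.45 tcp [558.6 326.3 112.2] yang 8.94 tool z [-0.0066 -0.0022 -1.    ] w 39.7 F [ 0.1  0.6 -1.6]
tool shift [ 5.   1.1 47.2] turn z -0.46
scene 139 222
top 137 168
```

View pics/d.png

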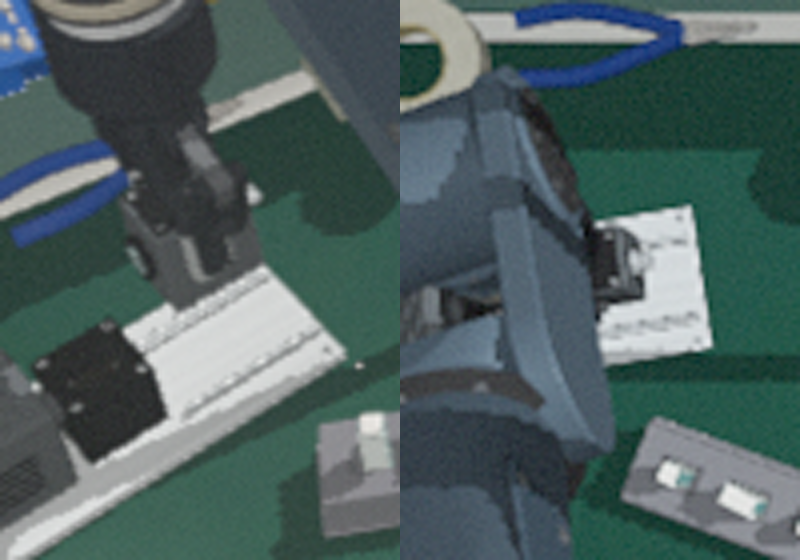

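The scene crop shows the receiver held level above the seat. Its bottom corner is at (180,305), the guides run from (145,345) to (330,335), and the path to the seat is clear. I'll lower it to just above the guides.

>>> carry_out --series '[[[5,1,12],[0,0,-0.5],34],[[0,0,20],[0,0,0],34],[[0,0,12],[0,0,0],34],[[0,0,7],[0,0,0],34],[[0,0,0],[0,0,0],34],[[0,0,0],[0,0,0],34],[[0,0,0],[0,0,0],34],[[0,0,0],[0,0,0],34]]'

```text
time_s: 8.35
tcp_pos: [562.2, 331.9, 64.9]
orientation: [[-0.164, 0.987, 0.001], [0.987, 0.164, 0.001], [0.0, 0.001, -1.0]]
ft_force: [-0.4, 0.4, -1.9]
gripper_width: 39.9
grip_force: 40.7
```

```bash
python3 - <<'E'
from h import *
from cell import arm,vision
s=arm.sense(); go(s,[558.6,331.3,60],9.4)
c=vision.capture("scene"); pickle.dump(c,open("scene4.pkl","wb"))
cv2.imwrite("pics/e.png",cv2.resize(c["image"][270:360,130:230],None,fx=6,fy=6,interpolation=cv2.INTER_CUBIC))
E
```

```text
t 8.35 tcp [562.2 331.9  64.9] yang 9.42 tool z [ 1.4e-03  6.0e-04 -1.0e+00] w 39.9 F [-0.4  0.4 -1.9]
tool shift [ 0.  -3.7  4.9] turn z 0.02
```

View pics/e.png

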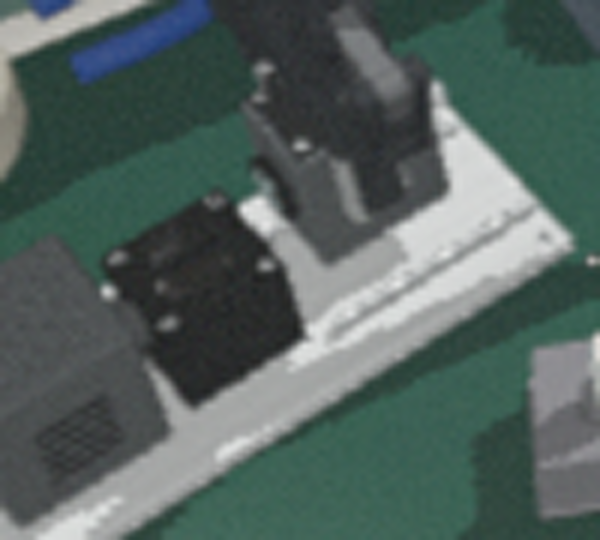

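The receiver's lower edge runs from (330,268) to (448,195), the near guide from (330,335) to (535,210), and the block's near corner edge from about (283,262) to (303,335). I'll compare them in photometer axes.

```bash
python3 - <<'E'
from h import *
c=load("scene4"); A=lambda x,y:(x/6+130-.42,y/6+270-.42)
a=np.radians(9.4); M=np.array([[np.cos(a),np.sin(a)],[-np.sin(a),np.cos(a)]])
o=np.array([550.5,380.7])
for n,p,z in (("rec +y",(330,268),27.4),("rec -y",(448,195),27.4),("guide",(330,335),16),("guide",(535,210),16),("block bottom",(303,335),10),("block top",(283,262),52),("plate",(572,243),10)):
    print(n,(M@(ray(c,A(*p),z)[:2]-o)).round(1))
print("tcp",M@(np.array([562.2,331.9])-o))
l=edge(c,A(330,268),A(448,195)); P=[(l[2]+k*l[0],l[3]+k*l[1]) for k in(-8,8)]; print([(M@(ray(c,p,27.4)[:2]-o)).round(1) for p in P])
E
```

```text
rec +y [-15.9 -26.5]
rec -y [-15.7 -74.2]
guide [-31.8 -14.6]
guide [-33.  -97.3]
block bottom [-21.2  -8.9]
block top [-22.2  -9.8]
plate [ -49.5 -100.9]
tcp [  3.57258733 -50.05563524]
[array([-14.9, -35.5]), array([-15.2, -68.5])]
```

>>> carry_out --series '[[[1.5,-2,0],[0,0,0],34],[[2,-2,2],[0,0,0],34],[[0,0,3],[0,0,0],34],[[0,0,2],[0,0,0],34],[[0,0,0],[0,0,0],34],[[0,0,0],[0,0,0],34],[[0,0,0],[0,0,0],34],[[0,0,0],[0,0,0],34]]'

```text
time_s: 9.2
tcp_pos: [557.3, 334.5, 57.2]
orientation: [[-0.164, 0.987, 0.0], [0.987, 0.164, 0.0], [0.0, 0.0, -1.0]]
ft_force: [0.5, 0.1, -2.5]
gripper_width: 39.7
grip_force: 40.7
```

```bash
cat >> h.py <<'E'
def pm(s):
    a=np.radians(9.4); M=np.array([[np.cos(a),np.sin(a)],[-np.sin(a),np.cos(a)]])
    print("photometer xy",(M@(s["tcp_pos"][:2]-[550.5,380.7])).round(2),"z",s["tcp_pos"][2].round(1))
E
python3 -c "
from h import *
from cell import arm
s=arm.sense(); pm(s); go(s,[0,0,0],9.4)"
```

```text
photometer xy [ -0.8  -46.69] z 57.2
t 9.2 tcp [557.3 334.5  57.2] yang 9.42 tool z [ 3.e-04  1.e-04 -1.e+00] w 39.7 F [ 0.5  0.1 -2.5]
tool shift [-238.8 -604.6   57.1] turn z 0.02
```

>>> carry_out --series '[[[0,0,2],[0,0,0],34],[[0,0,2],[0,0,0],34],[[0,0,1.5],[0,0,0],34],[[0,0,1],[0,0,0],34],[[0,0,1],[0,0,0],34],[[0,0,0.5],[0,0,0],34],[[0,0,0],[0,0,0],34],[[0,0,0],[0,0,0],34]]'

```text
time_s: 10.0
tcp_pos: [557.2, 334.5, 49.2]
orientation: [[-0.164, 0.987, 0.0], [0.987, 0.164, 0.0], [0.0, 0.0, -1.0]]
ft_force: [0.6, 0.7, -1.5]
gripper_width: 39.1
grip_force: 40.7
```

>>> carry_out --series '[[[0,0,0.5],[0,0,0],34],[[0,0,0.5],[0,0,0],34],[[0,0,0.5],[0,0,0],34],[[0,0,0],[0,0,0],34],[[0,0,0],[0,0,0],34],[[0,0,0],[0,0,0],34],[[0,0,0],[0,0,0],34],[[0,0,0],[0,0,0],34]]'

```text
time_s: 10.8
tcp_pos: [557.2, 334.5, 47.6]
orientation: [[-0.164, 0.987, -0.0], [0.987, 0.164, -0.0], [-0.0, -0.0, -1.0]]
ft_force: [-0.7, 0.1, -2.8]
gripper_width: 39.6
grip_force: 40.7
```

```bash
python3 -c "
from h import *
from cell import arm,vision
s=arm.sense(); pm(s); go(s,[0,0,0],9.4)
c=vision.capture('scene'); pickle.dump(c,open('scene5.pkl','wb'))
cv2.imwrite('pics/f.png',cv2.resize(c['image'][270:360,130:230],None,fx=6,fy=6,interpolation=cv2.INTER_CUBIC))"
```

```text
photometer xy [ -0.97 -46.69] z 47.6
t 10.8 tcp [557.2 334.5  47.6] yang 9.42 tool z [-1.e-04 -0.e+00 -1.e+00] w 39.6 F [-0.7  0.1 -2.8]
tool shift [-238.8 -604.4   47.7] turn z 0.02
```

View pics/f.png

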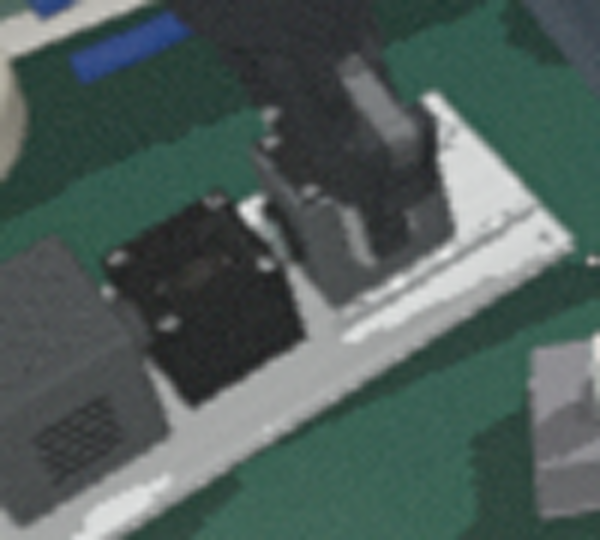

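The receiver hangs between the guides. Its visible lower corner is at about (338,312) and the block's foot corner is at (303,335). I'll check the gap before setting it down.

```bash
python3 - <<'E'
from h import *
c=load("scene5"); A=lambda x,y:(x/6+130-.42,y/6+270-.42)
a=np.radians(9.4); M=np.array([[np.cos(a),np.sin(a)],[-np.sin(a),np.cos(a)]]); o=np.array([550.5,380.7])
for n,p,z in (("rec foot",(338,312),10),("rec foot16",(338,312),16),("rec -y",(455,235),16),("rec top",(257,152),68),("rec topfront",(315,192),68),("block foot",(303,335),10),("block top",(283,262),52)): print(n,(M@(ray(c,A(*p),z)[:2]-o)).round(1))
# scene edges: vertical receiver edge & block edge
for n,p,q in (("rec vertical",(315,205),(336,305)),("block vertical",(283,268),(301,328))):
    l=edge(c,A(*p),A(*q),1.5)
    for x,y in (p,q):
        P=np.array(A(x,y)); k=(P[1]-l[3])/l[1]; print(n,(l[2]+k*l[0]-P[0])*6)
E
```

```text
rec foot [-20.7 -23.1]
rec foot16 [-25.2 -21.6]
rec -y [-23.7 -69.9]
rec top [ 11.6 -23.1]
rec topfront [-16.3 -29.1]
block foot [-21.2  -8.9]
block top [-22.2  -9.8]
rec vertical -2.5604734860982603
rec vertical -10.265772091674648
block vertical 1.0975243970505062
block vertical 3.194164187412298
```

>>> carry_out --series '[[[1,0,0],[0,0,0],34],[[1,0.3,0],[0,0,0],34],[[0,0,0],[0,0,0],34],[[0,0,0.3],[0,0,0],34],[[0,0,0.3],[0,0,0],34],[[0,0,0],[0,0,0],34],[[0,0,0],[0,0,0],34],[[0,0,0],[0,0,0],34]]'

```text
time_s: 11.65
tcp_pos: [557.2, 336.6, 47.4]
orientation: [[-0.164, 0.987, 0.0], [0.987, 0.164, 0.0], [0.0, 0.0, -1.0]]
ft_force: [-1.7, -0.1, 3.1]
gripper_width: 39.4
grip_force: 41.0
```

```bash
python3 -c "
from h import *
from cell import arm,vision
s=arm.sense(); pm(s); go(s,[0,0,0],9.4)"
```

```text
photometer xy [ -0.58 -44.61] z 47.4
t 11.65 tcp [557.2 336.6  47.4] yang 9.42 tool z [ 2.e-04  2.e-04 -1.e+00] w 39.4 F [-1.7 -0.1  3.1]
tool shift [-240.9 -604.8   47.2] turn z 0.02
```

>>> carry_out --series '[[[0,0,0],[0,0,0],42],[[0,0,0],[0,0,0],48],[[0,0,0],[0,0,0],60],[[0,0,0],[0,0,0],75],[[0,0,-10],[0,0,0],80],[[0,0,-20],[0,0,0],80],[[0,0,-35],[0,0,0],80],[[0,0,-35],[0,0,0],80]]'

```text
time_s: 12.45
tcp_pos: [556.8, 336.4, 148.1]
orientation: [[-0.164, 0.987, -0.001], [0.987, 0.164, -0.0], [-0.0, -0.001, -1.0]]
ft_force: [1.6, 0.7, 0.4]
gripper_width: 80.1
grip_force: 0.0
```

```bash
python3 - <<'E'
from h import *
from cell import arm,vision
s=arm.sense(); pm(s); go(s,[428.5,245,150],-20.9)
o=np.zeros((540,800,3),np.uint8)
c=vision.capture("scene"); pickle.dump(c,open("scene6.pkl","wb"))
o[:,:600]=cv2.resize(c["image"][270:360,130:230],None,fx=6,fy=6,interpolation=cv2.INTER_CUBIC)
cv2.imwrite("pics/g.png",o)
E
```

```text
photometer xy [ -1.02 -44.78] z 148.1
t 12.45 tcp [556.8 336.4 148.1] yang 9.42 tool z [-1.e-03 -4.e-04 -1.e+00] w 80.1 F [1.6 0.7 0.4]
tool shift [ -69.1 -141.5   -1.7] turn z 30.32
```

View pics/g.png

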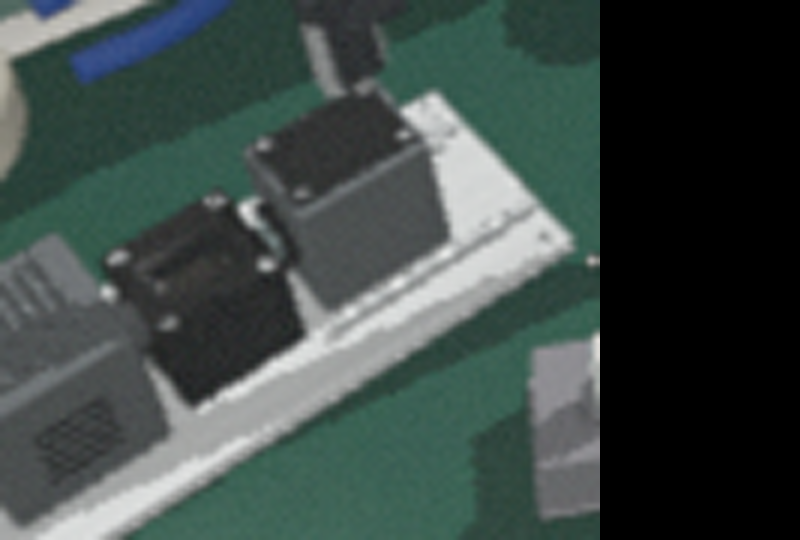

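Crop g (6x, offset 130,270) shows the receiver flat between the guides and released, with its lens ring at (270,230) facing the block. The block's top screws are at (118,258), (215,200), (265,262) and (168,323). I've now viewed all 10 pictures, so from here I work from numbers only. Next I'll get the block centre relative to the receiver.

```bash
python3 - <<'E'
from h import *
c=load("scene6"); A=lambda x,y:(x/6+130-.42,y/6+270-.42)
a=np.radians(9.4); M=np.array([[np.cos(a),np.sin(a)],[-np.sin(a),np.cos(a)]]); o=np.array([550.5,380.7])
g=cv2.cvtColor(c["image"],cv2.COLOR_BGR2GRAY).astype(float)
def blob(p):
    x,y=A(*p); x0,y0=int(round(x))-2,int(round(y))-2; w=g[y0:y0+5,x0:x0+5]; w=np.clip(w-np.median(w)-15,0,None); yy,xx=np.mgrid[:5,:5]
    return (w*xx).sum()/w.sum()+x0,(w*yy).sum()/w.sum()+y0
f=lambda p,z:(M@(ray(c,p,z)[:2]-o))
B=np.array([f(blob(p),52) for p in ((118,258),(215,200),(265,262),(168,323))]); print("block screws",B.round(1).tolist(),B.mean(0))
R=np.array([f(blob(p),68) for p in ((263,145),(360,88),(403,135),(302,192))]); print("rec screws",R.round(1).tolist(),R.mean(0))
# receiver top outline by edges in the scene
print("outline",np.array([f(A(*p),68) for p in ((246,153),(436,148),(300,218))]).round(1).tolist())
E
```

```text
block screws [[16.3, 31.2], [15.9, -5.4], [-19.2, -5.1], [-19.1, 31.4]] [-1.52490476 13.00603772]
rec screws [[13.2, -25.8], [12.5, -66.2], [-14.1, -68.2], [-16.7, -25.1]] [ -1.2697578 -46.329636 ]
outline [[13.7, -20.1], [-27.0, -69.8], [-22.5, -19.6]]
```

The two cameras agree within about 1 mm on the cell-to-well displacement: (120.9,145.3) and (121.8,146.4). The lens gap is about 5 mm. Now I'll go to the long cell.

>>> carry_out --series '[[[0,0,0],[0,0,7.6],60],[[0,0,0],[0,0,7.6],50],[[0,0,0],[0,0,7.6],50],[[0,0,0],[0,0,7.5],50],[[-30,-20,0],[0,0,0],50],[[-40,-27,0],[0,0,0],50],[[-40,-27,0],[0,0,0],50],[[-21,-15,0],[0,0,0],50]]'

```text
time_s: 13.3
tcp_pos: [422.9, 243.9, 147.3]
orientation: [[0.356, 0.934, -0.004], [0.934, -0.356, -0.001], [-0.003, -0.003, -1.0]]
ft_force: [-0.6, -0.6, -1.1]
gripper_width: 49.8
grip_force: 0.0
```

>>> carry_out --series '[[[0,0,0],[0,0,0],50],[[0,0,0],[0,0,0],50],[[0,0,0],[0,0,0],50],[[0,0,5],[0,0,0],50],[[0,0,10],[0,0,0],50],[[0,0,10],[0,0,0],50],[[0,0,0],[0,0,0],50],[[0,0,0],[0,0,0],50]]'

```text
time_s: 14.1
tcp_pos: [426.9, 245.8, 121.2]
orientation: [[0.356, 0.934, -0.002], [0.934, -0.356, -0.001], [-0.001, -0.001, -1.0]]
ft_force: [-0.0, 0.8, 1.3]
gripper_width: 50.1
grip_force: 0.0
```

```bash
python3 - <<'E'
from h import *
from cell import arm,vision
s=arm.sense(); go(s,[427,245.5,48],-20.9)
E
```

```text
t 14.1 tcp [426.9 245.8 121.2] yang -20.87 tool z [-1.7e-03 -5.0e-04 -1.0e+00] w 50.1 F [-0.   0.8  1.3]
tool shift [-0.2  0.3 73.2] turn z 0.03
```

>>> carry_out --series '[[[0,0,12],[0,0,0],50],[[0,0,20],[0,0,0],50],[[0,0,20],[0,0,0],50],[[0,0,13],[0,0,0],50],[[0,0,7],[0,0,0],50],[[0,0,0],[0,0,0],50],[[0,0,0],[0,0,0],50],[[0,0,0],[0,0,0],50]]'

```text
time_s: 14.9
tcp_pos: [427.8, 246.0, 50.6]
orientation: [[0.356, 0.934, 0.001], [0.934, -0.356, 0.0], [0.001, 0.001, -1.0]]
ft_force: [-0.5, 0.9, 0.3]
gripper_width: 49.9
grip_force: 0.0
```

>>> carry_out --series '[[[0,0,0],[0,0,0],40],[[0,0,0],[0,0,0],30],[[0,0,0],[0,0,0],24],[[0,0,0],[0,0,0],20],[[0,0,0],[0,0,0],17],[[0,0,0],[0,0,0],15],[[0,0,0],[0,0,0],13],[[0,0,0],[0,0,0],11]]' --newtons 25

```text
time_s: 15.7
tcp_pos: [427.3, 245.8, 50.1]
orientation: [[0.356, 0.934, 0.0], [0.934, -0.356, 0.0], [0.0, 0.0, -1.0]]
ft_force: [-0.4, -0.0, 0.3]
gripper_width: 11.7
grip_force: 24.7
```

>>> carry_out --series '[[[0,0,0],[0,0,0],9],[[0,0,0],[0,0,0],8],[[0,0,0],[0,0,0],8],[[0,0,0],[0,0,0],8],[[0,0,0],[0,0,0],8],[[0,0,0],[0,0,0],8],[[0,0,0],[0,0,0],8],[[0,0,0],[0,0,0],8]]'

```text
time_s: 16.5
tcp_pos: [427.3, 245.9, 50.1]
orientation: [[0.356, 0.934, 0.0], [0.934, -0.356, 0.0], [0.0, 0.0, -1.0]]
ft_force: [-0.1, 0.4, 1.7]
gripper_width: 11.8
grip_force: 24.8
```

```bash
python3 - <<'E'
from h import *
from cell import arm,vision
s=arm.sense(); go(s,[427,245.5,48],-20.9); print(s["grip_force"],s["wrist_torque"])
E
```

```text
t 16.5 tcp [427.3 245.9  50.1] yang -20.88 tool z [ 1.e-04  0.e+00 -1.e+00] w 11.8 F [-0.1  0.4  1.7]
tool shift [-0.5 -0.2  2.1] turn z 0.02
24.832190573215485 [-0.03884918  0.08826422  0.03371502]
```

>>> carry_out --series '[[[0,0,-5],[0,0,0],8],[[0,0,-12],[0,0,0],8],[[0,0,-20],[0,0,0],8],[[0,0,-25],[0,0,0],8],[[0,0,-25],[0,0,0],8],[[0,0,-20],[0,0,0],8],[[0,0,-8],[0,0,0],8],[[0,0,0],[0,0,0],8]]' --newtons 35

```text
time_s: 17.3
tcp_pos: [427.9, 246.1, 166.5]
orientation: [[0.356, 0.934, 0.003], [0.934, -0.356, 0.001], [0.002, 0.002, -1.0]]
ft_force: [0.3, 0.0, -1.6]
gripper_width: 11.6
grip_force: 37.1
```

>>> carry_out --series '[[[0,0,0],[0,0,-5],8],[[0,0,0],[0,0,-8.3],8],[[0,0,0],[0,0,-8],8],[[0,0,0],[0,0,-6],8],[[0,0,0],[0,0,-3],8],[[12,14,0],[0,0,0],8],[[25,29,0],[0,0,0],8],[[33,38,0],[0,0,0],8]]'

```text
time_s: 18.1
tcp_pos: [494.1, 327.1, 163.4]
orientation: [[-0.162, 0.987, -0.005], [0.987, 0.162, -0.003], [-0.002, -0.006, -1.0]]
ft_force: [0.8, -0.6, -0.0]
gripper_width: 11.6
grip_force: 37.1
```

>>> carry_out --series '[[[30,35,0],[0,0,0],8],[[16,18,0],[0,0,0],8],[[6,7,0],[0,0,0],8],[[0,0,0],[0,0,0],8],[[0,0,0],[0,0,0],8],[[0,0,0],[0,0,0],8],[[0,0,0],[0,0,0],8],[[0,0,0],[0,0,0],8]]'

```text
time_s: 18.9
tcp_pos: [545.9, 388.3, 165.4]
orientation: [[-0.163, 0.987, -0.0], [0.987, 0.163, -0.0], [-0.0, -0.0, -1.0]]
ft_force: [-0.5, -0.4, -1.2]
gripper_width: 11.5
grip_force: 37.1
```

```bash
python3 - <<'E'
from h import *
from cell import arm,vision
s=arm.sense(); go(s,[548.2,391.4,115],9.4); pm(s); print(s["grip_force"])
c=vision.capture("scene"); pickle.dump(c,open("scene7.pkl","wb"))
E
```

```text
t 18.9 tcp [545.9 388.3 165.4] yang 9.38 tool z [-2.e-04 -1.e-04 -1.e+00] w 11.5 F [-0.5 -0.4 -1.2]
tool shift [ 2.6  2.8 50.4] turn z -0.02
photometer xy [-3.26  8.29] z 165.4
37.102702260017395
```

>>> carry_out --series '[[[1.3,1.4,5],[0,0,0],8],[[1.3,1.4,15],[0,0,0],8],[[0,0,20],[0,0,0],8],[[0,0,14],[0,0,0],8],[[0,0,7],[0,0,0],8],[[0,0,0],[0,0,0],8],[[0,0,0],[0,0,0],8],[[0,0,0],[0,0,0],8]]'

```text
time_s: 19.75
tcp_pos: [549.2, 392.4, 104.9]
orientation: [[-0.164, 0.987, 0.002], [0.987, 0.164, 0.001], [0.001, 0.002, -1.0]]
ft_force: [-0.3, -0.3, -1.1]
gripper_width: 11.0
grip_force: 37.1
```

```bash
python3 - <<'E'
from h import *
from cell import arm,vision
s=arm.sense(); go(s,[548.2,391.4,100],9.4); pm(s)
c=vision.capture("scene"); pickle.dump(c,open("scene8.pkl","wb"))
# white/bright frosted pixels near the held cell
b=s["tcp_pos"]-[0,0,45.1]; p=proj(c,b); print("expected underside px",p,"well",proj(c,[548.2,391.4,52]))
x0,y0=int(p[0])-14,int(p[1])-26
h=cv2.cvtColor(c["image"],cv2.COLOR_BGR2HSV)[y0:y0+38,x0:x0+28]
print(x0,y0)
for r in range(0,38,1): print(y0+r," ".join("%3d"%v for v in h[r,:,2]))
E
```

```text
t 19.75 tcp [549.2 392.4 104.9] yang 9.42 tool z [ 1.7e-03  8.0e-04 -1.0e+00] w 11.0 F [-0.3 -0.3 -1.1]
tool shift [-0.8 -1.2  4.9] turn z 0.02
photometer xy [ 0.63 11.75] z 104.9
expected underside px [160.68764418 309.71394966] well [162.17781966 312.2002243 ]
146 283
283  49  53  54  48  45  46  46  57  78  92  94  94  94  95  80  67  72  88  79  62  62  67  63  62  70  63  65  67
284  52  49  55  46  45  47  44  56  69  86  94  96  94  93  95  94 114 120  91  59  49  62  65  61  66  67  66  63
285  50  46  48  53  51  47  54  49  62  76  90  95  95  97  92  97  93  90  67  55  56  58  62  61  64  62  63  66
286  56  51  52  50  51  56  53  51  61  73  81  92  94  92  94  93  82  63  56  57  59  59  55  60  64  60  66  67
287  49  52  46  51  53  53  52  57  56  72  82  89  96  93  90  91  90  77  65  60  59  60  57  61  67  70  83  87
288  53  52  49  53  51  48  50  56  67  82  86  83  87  90  86  90  92  98  85  66  57  52  51  65  86  88  91  93
289  56  53  55  45  51  52  57  80  86  78  71  66  75  84  95  93  92  96  91  72  57  50  53  75  87  91  94  92
290  52  54  49  
[... 2878 characters left out ...]
 143
315  89  61  49  45  47  53  60  67  53  43  48  72  68  54  56  56  58  55  58  56  52  52  52  56  51  54  54  67
316  87  77  55  48  53  51  46  45  46  39  43  44  54  61  63  57  58  61  59  51  52  60  57  51  52  55  48  42
317  90 129 108  60  44  46  42  44  42  44  62  58  55  50  56  58  54  58  51  52  52  56  52  52  50  50  45  47
318  99 189 173 103  48  42  43  44  43  47  67  57  49  48  48  56  49  55  57  53  52  54  51  50  46  41  45  47
319  88 140 145  96  47  48  45  41  47  47  57  48  49  50  51  50  54  55  51  46  42  44  47  44  43  44  39  41
320  86  86  98  79  68  64  54  47  52  52  54  58  54  53  54  52  46  46  49  48  46  44  46  49  44  44  47  43
```

```bash
python3 - <<'E'
from h import *
c=load("scene8")
a=np.radians(9.4); M=np.array([[np.cos(a),np.sin(a)],[-np.sin(a),np.cos(a)]]); o=np.array([550.5,380.7])
for p in ((157.5,315),(166.8,309.5)): print((M@(ray(c,p,59.8)[:2]-o)).round(1))
E
```

```text
[-6.8 23. ]
[-7.   2.2]
```

>>> carry_out --series '[[[0,-0.5,1],[0,0,0],8],[[0,-0.5,2],[0,0,0],8],[[0,0,2],[0,0,0],8],[[0,0,2],[0,0,0],8],[[0,0,2],[0,0,0],8],[[0,0,2],[0,0,0],8],[[0,0,0],[0,0,0],8],[[0,0,0],[0,0,0],8]]'

```text
time_s: 20.6
tcp_pos: [547.5, 391.9, 92.9]
orientation: [[-0.164, 0.987, -0.0], [0.987, 0.164, -0.0], [-0.0, -0.0, -1.0]]
ft_force: [1.0, -0.2, -0.3]
gripper_width: 11.8
grip_force: 37.1
```

```bash
python3 - <<'E'
from h import *
from cell import arm
s=arm.sense(); go(s,[548.2,391.4,88.6],9.4); pm(s); print(s["wrist_torque"])
E
```

```text
t 20.6 tcp [547.5 391.9  92.9] yang 9.42 tool z [-2.e-04 -1.e-04 -1.e+00] w 11.8 F [ 1.  -0.2 -0.3]
tool shift [-0.6  0.6  4.3] turn z 0.02
photometer xy [-1.09 11.48] z 92.9
[-0.0353642  -0.04256839  0.00248072]
```

>>> carry_out --series '[[[0,0.3,1],[0,0,0],8],[[0,0,1],[0,0,0],8],[[0,0,1],[0,0,0],8],[[0,0,1],[0,0,0],8],[[0,0,1],[0,0,0],8],[[0,0,1],[0,0,0],8],[[0,0,0],[0,0,0],8],[[0,0,0],[0,0,0],8]]'

```text
time_s: 21.4
tcp_pos: [547.9, 391.9, 87.1]
orientation: [[-0.164, 0.987, 0.0], [0.987, 0.164, -0.0], [-0.0, 0.0, -1.0]]
ft_force: [0.9, -0.6, 0.4]
gripper_width: 11.4
grip_force: 37.3
```

>>> carry_out --series '[[[0,0,1.5],[0,0,0],8],[[0,0,1.5],[0,0,0],8],[[0,0,1.5],[0,0,0],8],[[0,0,1.5],[0,0,0],8],[[0,0,1],[0,0,0],8],[[0,0,1],[0,0,0],8],[[0,0,0],[0,0,0],8],[[0,0,0],[0,0,0],8]]'

```text
time_s: 22.2
tcp_pos: [548.0, 392.0, 79.2]
orientation: [[-0.164, 0.987, 0.0], [0.987, 0.164, 0.0], [0.0, 0.0, -1.0]]
ft_force: [-0.5, -0.9, 2.5]
gripper_width: 11.5
grip_force: 37.5
```

>>> carry_out --series '[[[0,0,1],[0,0,0],8],[[0,0,1],[0,0,0],8],[[0,0,0.5],[0,0,0],8],[[0,0,0.5],[0,0,0],8],[[0,0,0],[0,0,0],8],[[0,0,0],[0,0,0],8],[[0,0,0],[0,0,0],8],[[0,0,0],[0,0,0],8]]'

```text
time_s: 23.0
tcp_pos: [548.0, 392.0, 76.6]
orientation: [[-0.164, 0.986, 0.0], [0.986, 0.164, 0.0], [0.0, 0.0, -1.0]]
ft_force: [-0.5, 0.3, 5.4]
gripper_width: 11.6
grip_force: 37.9
```

```bash
python3 - <<'E'
from h import *
from cell import arm
s=arm.sense(); go(s,[548.2,391.4,76.6],9.4); pm(s); print(s["wrist_torque"])
E
```

```text
t 23.0 tcp [548.  392.   76.6] yang 9.43 tool z [ 4.e-04  2.e-04 -1.e+00] w 11.6 F [-0.5  0.3  5.4]
tool shift [-0.6  0.1  0. ] turn z 0.03
photometer xy [-0.62 11.56] z 76.6
[-0.01927512  0.14300976 -0.01776905]
```

>>> carry_out --series '[[[0,0,0.4],[0,0,0],8],[[0,0,0.4],[0,0,0],8],[[0,0,0],[0,0,0],8],[[0,0,0],[0,0,0],8],[[0,0,0],[0,0,0],8],[[0,0,0],[0,0,0],8],[[0,0,0],[0,0,0],8],[[0,0,0],[0,0,0],8]]'

```text
time_s: 23.8
tcp_pos: [548.0, 392.0, 76.5]
orientation: [[-0.164, 0.986, 0.001], [0.986, 0.164, 0.0], [0.0, 0.001, -1.0]]
ft_force: [-1.8, -0.5, 7.9]
gripper_width: 11.6
grip_force: 38.3
```

```bash
python3 - <<'E'
from cell import arm,ticket
s=arm.sense(); print(s["tcp_pos"],s["ft_force"],s["gripper_width"]); print(ticket.hand_in())
E
```

```text
[548.0174763  392.03344505  76.54219484] [-1.83074386 -0.54335767  7.90493203] 11.6418878191833
the job is handed in; nothing more can be done
None
```

The job is handed in with the receiver released in its seat (lens gap measured at about 5 mm) and the long cell held down on the shutter's stop at about 8 N; no verdict came back, and I did not re-check the bystanders or short cells afterwards.

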